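# Unbolt the stationery chest and hold its lid half open

### The job

Slide the dark iron bolt on top of the oak chest all the way back from the lid, then gently raise the lid to 50 degrees from shut and hold it there, still, so that I can screw on its stay. The lid falls shut when let go, so finish while you are holding it, with the bolt still drawn back. Never drop or fling the lid, and leave the other things on the desk and on the chest standing where they are.

Things in the scene. Friction and masses are not known exactly. Their poses are not given: they have to be found in the camera images.
- chest: oak stationery chest fixed to the desk, 240 mm deep (x) by 340 mm wide (y) by 110 mm high; the origin is the centre of its underside, its own x axis points from its front (the robot's side) to its back, y to its left, z up; it stands turned by up to 20 degrees. Its flat top has two parts: the hinged lid over own y -57 to +170 mm, and a fixed deck over own y -170 to -60 mm that carries the bolt. Lid and deck tops are both 110 mm above the desk.
- lid (a joint): opening angle in rad of the chest's oak lid, 236 mm (front to back) x 227 mm x 12 mm, 0.28 to 0.56 kg, with a round oak knob on top near its front edge. Hinged along the chest's back edge; free-moving, no stay: it falls shut from any angle when let go. The value is 0 shut (flat), grows as the front edge rises, and stops at 1.4; 50 degrees is 0.873
- lid_hinge (a point): point on the lid's hinge axis straight behind the knob, 104 mm above the desk; fixed in the chest. The axis runs along the chest's y. From here the knob's middle is, with the lid shut, 200 mm to the front (chest -x) and 36 mm up, and it turns about this axis as the lid opens
- lid_knob (a point): middle of the head of the lid's knob: the head is an upright cylinder of 30 mm diameter and 24 mm height on a stem of 14 mm diameter; its middle is 30 mm above the lid's top face (140 mm above the desk when shut) and 36 mm from the lid's front edge. Moves with the lid. Pinched on its two sides along the chest's y, it can turn between the fingers as the lid opens
- bolt (a joint): travel of the sliding bolt in m: at 0 its nose reaches 25 mm over the lid and blocks it; grows as the bolt slides along the chest's -y, away from the lid, to the stop at 0.045; the nose is off the lid from 0.025. Slides with 1.5 N of friction and stays where it is left
- bolt_peg (a point): point on the axis of the bolt's upright peg, 10 mm below its top: dark iron peg of 16 mm diameter that stands 46 mm above the bolt's bar (peg top 170 mm, this point 160 mm above the desk). Rails beside the bar are 8 mm high and a staple at the lid's end of the track reaches 20 mm above the deck, both lower than the peg's free part (the bar's top is 124 mm and the staple's 130 mm above the desk). Moves with the bolt
- house_deck: small white wooden house block, 30 x 45 mm, about 40 mm tall, standing on the chest's fixed deck well behind the bolt (about 130 mm farther towards the hinge side). Bystander. Origin: centre of its underside
- house_table: white wooden house block, 35 x 60 mm, about 58 mm tall, on the desk beside the chest. Bystander. Origin: centre of its underside
- tree: pale turned wooden tree ornament, 64 mm wide, 110 mm tall, on the desk beside the chest. Bystander. Origin: centre of its underside
- cloche: glass dome over a pink candle on a round wooden foot of 132 mm diameter, 180 mm tall in all, on the desk beside the chest. Bystander. Origin: centre of its underside
- mug: white mug, 76 mm diameter, 85 mm tall, on the desk beside the chest. Bystander. Origin: centre of its underside

How it is judged:
On the way, in this order (a step that is already met when the one before it is completed fails the run):
1. the bolt is slid fully back (at least 38 of its 45 mm) while the lid is shut (value of joint bolt above 0.038 m and value of joint lid below 0.06 rad), for 0.1 s.
2. the robot raises the lid past 20 degrees (value of joint lid above 0.35 rad and contact force between any of the fingers, the arm and lid above 0.3 N), for 0.1 s.
At the end, for the whole second after the job is handed in: The lid stands at 50 degrees, give or take 6 degrees, at rest (under 0.15 rad/s), the robot touches it with more than 0.5 N and no other thing props it, and the bolt is still drawn back (at least 36 mm) (value of joint lid between 0.768 and 0.978 rad and not (velocity of joint lid above 0.15 rad/s or velocity of joint lid below -0.15 rad/s) and value of joint bolt above 0.036 m and contact force between any of the fingers, the arm and lid above 0.5 N and contact force between each of house_deck, house_table, tree, cloche, mug and lid below 0.2 N); the arm keeps its last pose, push and grip.
It fails at once if the lid is dropped, slammed or flung (faster than 2.5 rad/s) (velocity of joint lid above 2.5 rad/s or velocity of joint lid below -2.5 rad/s).
It fails at once if one of the two house blocks, the tree, the glass dome or the mug is shoved more than 25 mm or tipped over (distance of any of house_deck, house_table, tree, cloche, mug from where it was at the start of the episode above 0.025 m or angle between any of house_deck, house_table, tree, cloche, mug's own z axis and vertical above 0.5 rad).
It also fails if it takes over 45 s, if anything falls off the work surface, if the arm or the gripper's body presses on something with over 40 N, if the wrist force passes 120 N, or if a joint passes its speed limit or range.

### The arm

A 6-joint arm with a two-finger parallel gripper is mounted at the origin on the work surface. World frame = base frame: x ahead of the robot, y to its left, z up, the work surface at z = 0. Lengths are in m, angles in rad, forces in N, time in s.
With the tool pointing down it reaches from about 0.35 to 0.975 m from the base axis. Payload 7.1 kg.
Tool frame: the origin (TCP) lies midway between the tips of the shut fingers; the grasp point (between the pads) lies 19 mm behind it; z points along the fingers, y is the line along which they close (so a half turn about z gives the same grasp; the last joint's range is limited). The gripper opens to 88 mm and grips with 3 to 60 N. Pads are 20 mm wide; open, the fingers measure 115 mm over their backs; the gripper's body (75 mm by 178 mm) begins 61 mm behind the grasp point.
Start: joints at [1.108, 0.423, 1.63, -0, 1.089, -0.019], TCP at [0.268, 0.564, 0.202] pointing down, gripper open.
Joint ranges: [-3, 3], [-0.9, 2.11], [0.09, 2.58], [-1.31, 4.45], [0.11, 2.69], [-2.54, 2.54]. Speed limits (rad/s): [2.39, 2.39, 3.01, 3.14, 3.14, 3.14].

### API

Orientations are given as a unit quaternion [w, x, y, z].
In Python, from station import move_pose, movel, movej, command_gripper, wait, inverse_kinematics, read_camera, camera_info, MotionError, job_done, get_time, get_joint_pos, get_qvel, get_effort, get_tcp_pos, get_ee_rot, get_ft_force, get_ft_torque, get_grip_width, get_finger_force gives the robot as it stands. Calls block until the motion is done:
- move_pose(position, orientation): joint-space move of the TCP to a pose.
- movel(position, frame=None, v=0.15, until_force=None): straight line of the TCP; frame=None keeps the orientation; v is the mean speed in m/s. With until_force (N) it stops when the force on the tool has changed by that much, and returns True; else False.
- movej(angles): joint-space move.
- command_gripper(opening): opening from 0.0 (shut) to 1.0 (fully open); the grip force is fixed at half the most; returns when the fingers have stopped.
- wait(seconds).
- inverse_kinematics(position, orientation): joint angles nearest the present ones, or None.
- read_camera(name): name is "scene" or "top" or "wrist"; returns the picture (480x640x3 uint8, red, green, blue); there is no depth.
- camera_info(name): a dict with "intrinsics" (3x3 intrinsics, pixels), "T" (4x4, takes a point from camera to world coordinates); the wrist camera has in their place "tool_from_camera" (4x4, takes a point from camera to tool coordinates, whose origin is the TCP and whose axes are the flange's). Camera axes: x right, y up, looking along -z (the intrinsics and any distortion apply to the point x, -y, -z); pixel columns grow to the right and rows downward; lengths in m; the calibration is good to about 2 mm. A picture is of the moment at which its call begins: read the wrist's pose just before it. camera_info takes no time and is no camera call.
A pose or a line that the arm cannot do raises MotionError and nothing moves.
- job_done(): hands the job in; it is judged then, once.
Readings, each from a call of its own:
- get_time(): time.
- get_joint_pos(): joint angles.
- get_qvel(): joint speeds.
- get_effort(): joint torques, N m.
- get_tcp_pos(): TCP position.
- get_ee_rot(): TCP orientation.
- get_ft_force(): force on the tool from outside, world axes, zero at the start.
- get_ft_torque(): the same for the moment, N m.
- get_grip_width(): opening from 0.0 (shut) to 1.0 (fully open).
- get_finger_force(): force on a finger pad.
Only numpy, scipy, OpenCV 4.12 (cv2) and the standard library are available. Lean on these libraries where they do the work, as an engineer would, in place of code of your own. Each camera call takes 0.05 s, during which the arm holds its last target. There are 200 camera calls.

## Working session

There is one attempt and no reset: what is moved stays moved. The work goes in short steps, each a Python script; the robot and the scene stay as the last script left them, time stands still between calls to the robot, and variables do not carry over. Pictures are saved under pics/ and viewed, at most 10 in all, crops included, and the job is handed in when it is done.

```bash
mkdir -p pics; python3 - <<'E'
from station import *
import cv2,numpy as np
for n in ("scene","top"):
    cv2.imwrite(f"pics/{n}0.png",read_camera(n)[:,:,::-1])
    i=camera_info(n);print(n,np.round(np.array(i["intrinsics"]),1).tolist(),np.round(i["T"],3).tolist(),[k for k in i])
print(get_time(),np.round(camera_info("wrist")["tool_from_camera"],3).tolist(),get_ee_rot())
E
```

```text
scene [[489.0, 0.0, 317.5], [0.0, 489.0, 237.8], [0.0, 0.0, 1.0]] [[-0.041, -0.843, 0.537, 1.209], [0.999, -0.034, 0.023, 0.099], [-0.001, 0.537, 0.844, 1.018], [0.0, 0.0, 0.0, 1.0]] ['intrinsics', 'T']
top [[498.9, 0.0, 325.5], [0.0, 498.9, 243.7], [0.0, 0.0, 1.0]] [[0.016, 0.979, -0.203, 0.382], [-1.0, 0.016, 0.002, 0.053], [0.005, 0.203, 0.979, 1.194], [0.0, 0.0, 0.0, 1.0]] ['intrinsics', 'T']
0.1 [[-0.002, 0.956, 0.294, 0.08], [1.0, 0.002, 0.001, 0.001], [-0.0, 0.294, -0.956, -0.184], [0.0, 0.0, 0.0, 1.0]] [-1.69675355e-04  2.20088543e-01  9.75479656e-01 -6.67021972e-04]
```

View pics/scene0.png

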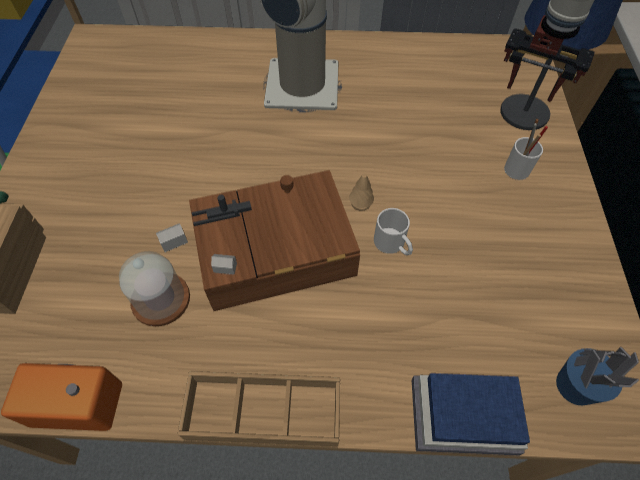

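View pics/top0.png

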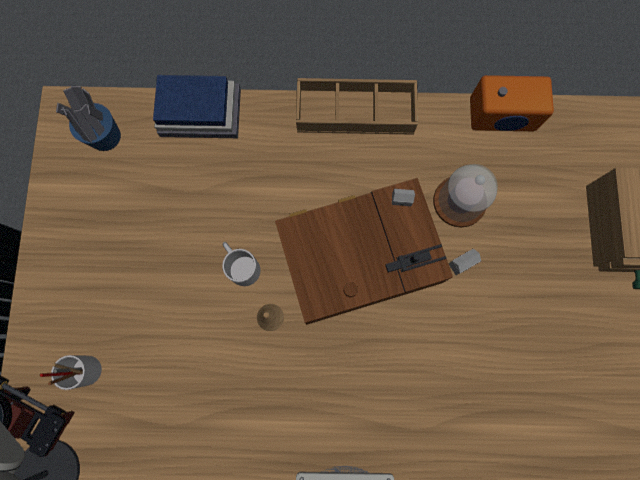

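The scene view shows the knob at about (287,183) and the peg at (222,203). The top view shows the knob at (350,290), the peg at (415,258), and the chest-top corners at (277,222), (418,180), (452,280) and (307,321). Next I'll enlarge both views and triangulate.

```bash
cat > h.py <<'E'
import numpy as np,cv2
from station import *
def ray(n,uv,T=None):
    i=camera_info(n);K=np.array(i["intrinsics"]);T=np.array(i["T"]) if T is None else T
    d=np.array([(uv[0]-K[0,2])/K[0,0],-(uv[1]-K[1,2])/K[1,1],-1.]);d=T[:3,:3]@d
    return T[:3,3],d/np.linalg.norm(d)
def plane(n,uv,z,T=None):
    o,d=ray(n,uv,T);return o+d*(z-o[2])/d[2]
def tri(*rs):
    A=sum(np.eye(3)-np.outer(d,d) for o,d in rs);b=sum((np.eye(3)-np.outer(d,d))@o for o,d in rs)
    p=np.linalg.solve(A,b);return p,[np.linalg.norm(np.cross(p-o,d)) for o,d in rs]
E
python3 - <<'E'
from h import *
a=cv2.imread("pics/scene0.png")[165:245,180:320];b=cv2.imread("pics/top0.png")[230:310,330:470]
f=lambda c:cv2.resize(c,(700,300) if 0 else None,fx=3.7,fy=3.7,interpolation=2)
im=np.vstack([cv2.resize(x,(525,300),interpolation=cv2.INTER_CUBIC) for x in(a,b)]);cv2.imwrite("pics/crop.png",cv2.convertScaleAbs(im,alpha=1.8,beta=20))
print("knob",tri(ray("scene",(287,183)),ray("top",(350,290))))
print("peg",tri(ray("scene",(222,197)),ray("top",(414,258))))
for uv in[(277,222),(418,180),(452,280),(307,321),(373,195),(404,290)]:print("top",plane("top",uv,.11).round(3))
for n,uv in[("house_t",(470,258)),("tree",(270,317)),("cloche",(462,203)),("mug",(240,267))]:print(n,plane("top",uv,.03).round(3))
E
```

```text
knob (array([ 0.50146146, -0.00226237,  0.13685028]), [np.float64(0.0006955552143216071), np.float64(0.000695555214321601)])
peg (array([ 0.5680302 , -0.13655179,  0.1640013 ]), [np.float64(0.001060388275470089), np.float64(0.0010603882754701068)])
top [0.654 0.16  0.11 ]
top [ 0.759 -0.158  0.11 ]
top [ 0.53  -0.228  0.11 ]
top [0.436 0.088 0.11 ]
top [ 0.721 -0.055  0.11 ]
top [ 0.506 -0.122  0.11 ]
house_t [ 0.594 -0.293  0.03 ]
tree [0.448 0.176 0.03 ]
cloche [ 0.73  -0.279  0.03 ]
mug [0.564 0.251 0.03 ]
```

View pics/crop.png

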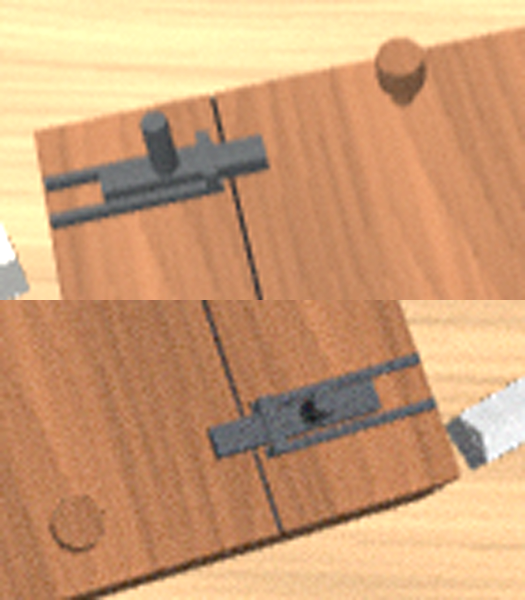

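The crop confirms the peg top at (221,197) in scene and (415,258) in top. The knob's top disc is at (287,180) in scene and (351,290) in top. The triangulated heights fit the text: peg about 0.164 (top 0.17), knob 0.137 (0.14). Chest yaw is about 17.5°. I'll hover above the peg and check with the wrist camera.

```bash
cat >> h.py <<'E'
from scipy.spatial.transform import Rotation as R
def quat(yaw):
    c,s=np.cos(yaw),np.sin(yaw)
    M=np.array([[-c,-s,0],[-s,c,0],[0,0,-1.]]).T
    return np.roll(R.from_matrix(M).as_quat(),1)
YAW=np.radians(17.5);Q=quat(YAW)
EX=np.array([np.cos(YAW),np.sin(YAW),0]);EY=np.array([-np.sin(YAW),np.cos(YAW),0])
E
python3 - <<'E'
from h import *
print("peg top",tri(ray("scene",(221.1,197)),ray("top",(415.3,257.7)))[0].round(4),"knob top",tri(ray("scene",(286.7,179.7)),ray("top",(350.8,289.5)))[0].round(4))
p=get_tcp_pos();movel([p[0],p[1],.28],v=.25)
move_pose([.568,-.137,.27],Q)
i=camera_info("wrist");T=np.eye(4);T[:3,:3]=R.from_quat(np.roll(get_ee_rot(),-1)).as_matrix();T[:3,3]=get_tcp_pos()
T=T@np.array(i["tool_from_camera"]);im=read_camera("wrist");cv2.imwrite("pics/w1.png",im[:,:,::-1]);np.save("T1.npy",T)
K=np.array(i["intrinsics"])
for n,q in(("peg",[.568,-.137,.17]),("knob",[.501,-.002,.152])):
    c=T[:3,:3].T@(np.array(q)-T[:3,3]);print(n,K[0,2]+K[0,0]*c[0]/-c[2],K[1,2]+K[1,1]*c[1]/c[2])
print(get_time(),get_tcp_pos(),get_joint_pos())
E
```

```text
peg top [ 0.5685 -0.1388  0.1646] knob top [ 0.5012 -0.0028  0.1484]
peg 315.1832559282481 228.9093798194009
knob 483.59902478962596 197.8574535790886
3.3 [ 0.56818522 -0.13637641  0.26998078] [-2.55995527e-01  2.92583445e-01  1.65729683e+00  1.21474262e-04
  1.19173087e+00 -2.13305038e+00]
```

View pics/w1.png

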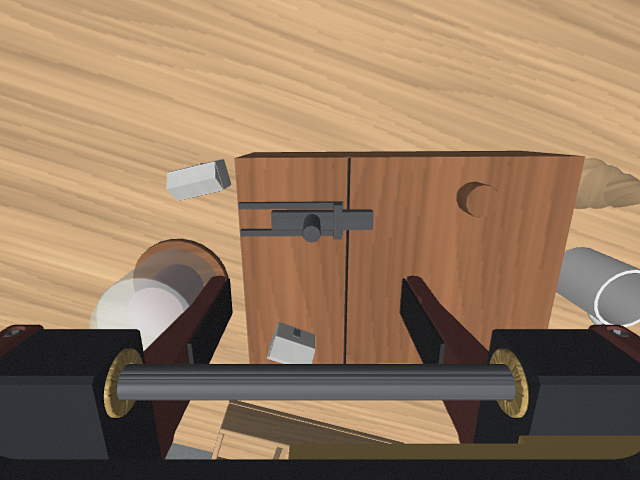

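The wrist view shows the chest squared with the tool (rails and front edge horizontal), so the yaw is good. The peg top is at about (311,235) and the knob's top disc at about (473,199). I'll fuse all three rays, then grasp the peg and slide the bolt.

```bash
cat > m.py <<'E'
from h import *
T=np.load("T1.npy")
def wr(uv):
    K=np.array(camera_info("wrist")["intrinsics"]);d=T[:3,:3]@np.array([(uv[0]-K[0,2])/K[0,0],-(uv[1]-K[1,2])/K[1,1],-1.]);return T[:3,3],d/np.linalg.norm(d)
def pl(r,z): return r[0]+r[1]*(z-r[0][2])/r[1][2]
peg3,e1=tri(ray("scene",(221.1,197)),ray("top",(415.3,257.7)),wr((311,235)))
kn3,e2=tri(ray("scene",(286.7,179.7)),ray("top",(350.8,289.5)),wr((473,199)))
print(peg3.round(4),np.round(e1,4),pl(wr((311,235)),.17).round(4));print(kn3.round(4),np.round(e2,4),pl(wr((473,199)),.152).round(4))
E
python3 - <<'E'
from m import *
p=(peg3+pl(wr((311,235)),.17))/2;p[2]=0
z=np.array([0,0,1.])
print("peg used",p, "pk in chest frame",EX@(kn3-p),EY@(kn3-p))
assert np.hypot(*(p-[.5685,-.138,0])[:2])<.012
movel(p+.21*z,v=.15)
print("touch",movel(p+.139*z,v=.08,until_force=8))
command_gripper(0.0)
print(get_grip_width()*88,get_finger_force(),get_tcp_pos(),get_ft_force())
cv2.imwrite("pics/w2.png",read_camera("wrist")[:,:,::-1])
t0=get_tcp_pos()
print("stop",movel(t0-.048*EY,v=.04,until_force=15),EY@(get_tcp_pos()-t0),EX@(get_tcp_pos()-t0),get_ft_force(),get_time())
cv2.imwrite("pics/s2.png",cv2.resize(read_camera("scene")[140:290,150:350,::-1],(800,600)))
E
```

```text
[ 0.5712 -0.1382  0.1687] [0.0003 0.0035 0.0033] [ 0.5743 -0.1388  0.17  ]
[ 0.5023 -0.0043  0.1461] [0.0035 0.0008 0.004 ] [ 0.5047 -0.0105  0.152 ]
peg used [ 0.57274698 -0.13850551  0.        ] pk in chest frame -0.026821622391322405 0.149176873896769
touch False
14.74107211888213 30.00001162290573 [ 0.57275711 -0.13856131  0.13900619] [ 0.33685956 -0.22064525  0.03203605]
stop True -0.04252846219688973 0.0002163491618620451 [-0.25664555  3.08758532  5.06710386] 7.075
```

View pics/s2.png

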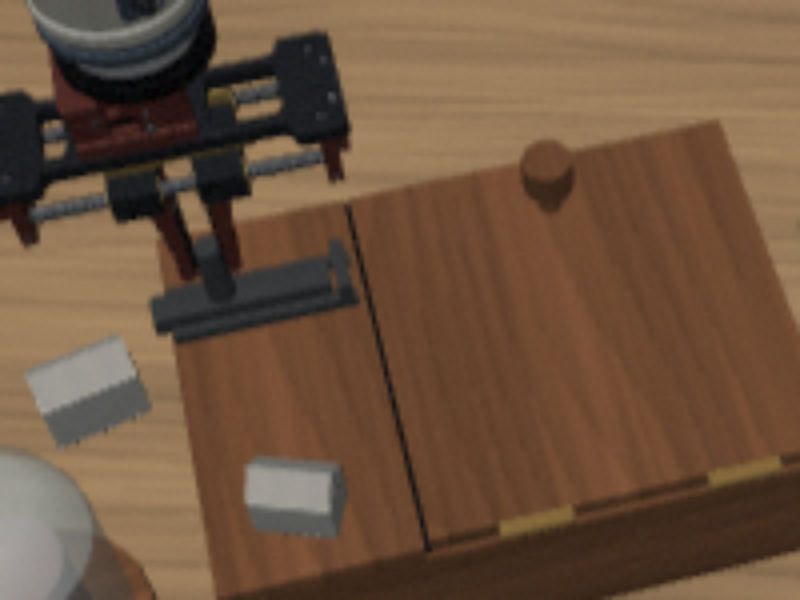

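The bolt is off the lid: its nose is clear of the seam at crop (350,290). I'll give it a final nudge against the stop and check the grip with the saved wrist picture.

```bash
python3 - <<'E'
from h import *
t0=get_tcp_pos()
print("stop",movel(t0-.006*EY,v=.03,until_force=12),EY@(get_tcp_pos()-t0),get_ft_force(),get_grip_width()*88)
w=read_camera("wrist")[:,:,::-1];cv2.imwrite("pics/w3.png",np.hstack([cv2.imread("pics/w2.png")[100:,170:450],w[100:,170:450]]))
E
```

```text
stop True 0.00010014155514512307 [-0.63735917  4.22183412  6.64384594] 15.105167040060621
```

View pics/w3.png

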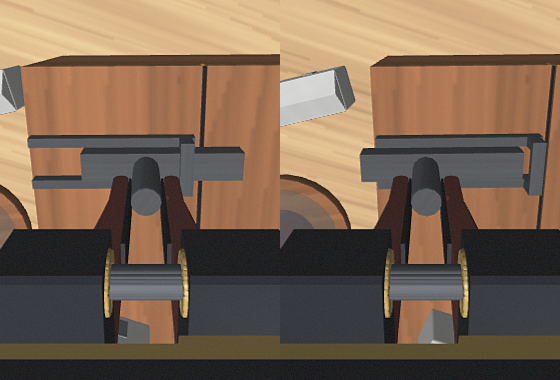

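Both halves show the nose clear of the seam. It moved only 0.1 mm more, so the bolt is at its stop. The peg sits towards the robot side of the pads, so the wrist estimate runs several mm too far in x. I'll release, hover over the knob and take one close look.

```bash
python3 - <<'E'
from h import *
command_gripper(1.0)
p=get_tcp_pos();movel([p[0],p[1],.24],v=.15)
movel([.501,-.004,.24],v=.2)
movel([.501,-.004,.185],v=.15)
i=camera_info("wrist");T=np.eye(4);T[:3,:3]=R.from_quat(np.roll(get_ee_rot(),-1)).as_matrix();T[:3,3]=get_tcp_pos()
T=T@np.array(i["tool_from_camera"]);w=read_camera("wrist")[:,:,::-1];np.save("T2.npy",T);cv2.imwrite("pics/w4.png",w)
K=np.array(i["intrinsics"])
for q in([.501,-.004,.152],[.501,-.004,.128]):
    c=T[:3,:3].T@(np.array(q)-T[:3,3]);print(K[0,2]+K[0,0]*c[0]/-c[2],K[1,2]+K[1,1]*c[1]/c[2],K[0,0]*.015/-c[2])
print(get_time())
E
```

```text
316.0551900315727 256.071546426514 22.42130239438135
315.7183605724316 244.95394716694818 20.39098941746984
11.0833
```

View pics/w4.png

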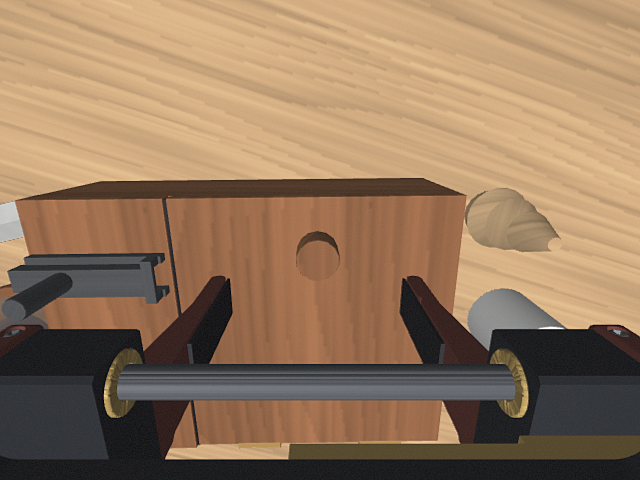

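The knob's disc is centred at about (318,259) against the predicted (316,256), so within about 2 mm. I'll descend, pinch, and swing the lid along its arc.

```bash
python3 - <<'E'
from h import *
k=np.array([.501,-.004,0])+.001*EX+.0015*EY
print("touch",movel(k+[0,0,.124],v=.06,until_force=8),get_tcp_pos())
command_gripper(0.0)
print("width",get_grip_width()*88,get_finger_force(),get_ft_force())
t0=get_tcp_pos();r=np.hypot(.2,.036);a0=np.arctan2(.036,.2)
for a in np.radians(np.arange(5,51,5)):
    d=EX*(-r*np.cos(a0+a)+.2)+np.array([0,0,r*np.sin(a0+a)-.036])
    movel(t0+d,v=.06);print(round(np.degrees(a)),get_ft_force().round(1),round(get_grip_width()*88,1))
    if np.linalg.norm(get_ft_force())>35 or get_grip_width()*88<20: print("STOP");break
print(get_time(),get_tcp_pos())
a=read_camera("scene")[100:300,120:440,::-1];b=read_camera("wrist")[:,:,::-1]
cv2.imwrite("pics/e.png",np.vstack([cv2.resize(a,(480,300)),cv2.resize(b,(400,300))[:, :480] if 0 else cv2.copyMakeBorder(cv2.resize(b,(400,300)),0,0,0,80,0)]))
E
```

```text
touch False [ 0.50181739 -0.00229072  0.12433154]
width 28.91995062803396 29.99589890241623 [ 0.19641817 -1.98272888 -0.48088525]
5 [ 4.2  0.7 -5.9] 28.9
10 [ 5.9  1.  -5.8] 28.9
15 [ 6.   1.1 -6.7] 29.0
20 [ 3.8  1.7 -7.5] 28.7
25 [ 2.7  2.2 -6.3] 29.0
30 [ 1.9  3.9 -6.6] 28.6
35 [ 1.4  4.6 -7.9] 28.7
40 [ 2.2  4.8 -8.5] 29.0
45 [ 0.6  6.  -9.8] 28.6
50 [  1.4   6.  -10.4] 28.6
17.6167 [0.59684331 0.02804749 0.26471254]
```

View pics/e.png

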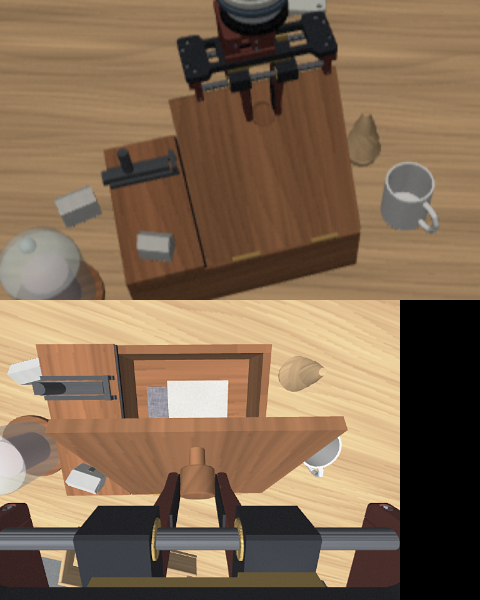

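The lid is raised with the knob firmly pinched, the bolt is back and the bystanders are standing. As a quick angle check, I'll cast rays through the lid's front corners, (347,141) and (233,165) in scene, onto its side planes.

```bash
python3 - <<'E'
from h import *
k=np.array([.5018,-.0023,0]);h=k+.2*EX+[0,0,.104]
for uv,s in(((346.7,141.3),1),((233.3,165.3),-1)):
    o,d=ray("scene",uv);n=h+s*.1135*EY;p=o+d*(EY@(n-o))/(EY@d);v=p-h
    print(p.round(3),np.hypot(EX@v,v[2]).round(3),np.degrees(np.arctan2(v[2],-EX@v)))
g=get_tcp_pos()-[0,0,-.019]-h;print("knob angle",np.degrees(np.arctan2(g[2],-EX@g))-10.2,np.hypot(EX@g,g[2]),get_qvel().round(3),get_time())
E
```

```text
[0.535 0.127 0.314] 0.247 58.430825872201716
[0.9   0.004 0.658] 0.583 108.17278283758444
knob angle 50.59002618613671 0.2057985554159052 [-0.     0.001  0.002  0.001  0.     0.001] 17.7167
```

The side planes are nearly edge-on to that camera, so that check is ill-conditioned. I'll intersect the rays with the front edge's circle about the hinge axis instead.

```bash
python3 - <<'E'
from h import *
from scipy.optimize import brentq
h=np.array([.5018,-.0023,0])+.2*EX+[0,0,.104]
for uv in((346.7,141.3),(233.3,165.3)):
    o,d=ray("scene",uv)
    f=lambda t:np.hypot(EX@(o+d*t-h),(o+d*t-h)[2])-.2361
    ts=np.linspace(.4,1.3,400);v=[f(t) for t in ts]
    for i in range(399):
        if v[i]*v[i+1]<0:
            q=o+d*brentq(f,ts[i],ts[i+1])-h;print(uv,"own y",(EY@q).round(3),"angle",np.degrees(np.arctan2(q[2],-EX@q))-1.5)
E
```

```text
(233.3, 165.3) own y -0.11 angle 47.328144226049695
(233.3, 165.3) own y -0.11 angle 33.4042111541254
```

The left corner gives 47° at own y −0.110, against −0.1135 expected. The ray is nearly tangent, so it is only a rough check. It agrees with the 50° from the pinched knob's arc, so I'll hand in.

```bash
python3 - <<'E'
from station import *
wait(0.5);print(get_grip_width()*88,get_ft_force());print(job_done())
E
```

```text
28.944645037866177 [  0.91770289   6.15354836 -10.31757141]
the job is handed in; nothing more can be done
None
```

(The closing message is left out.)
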